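# Take the wooden egg out of its lidded box and stand it ready for painting

## Task

Lift the blue lid straight up off the round box and set it down right way up on the table beside it, take out the wooden egg and stand it upright, blunt end down, in the ring of the egg stand, then put the lid squarely back on the empty box. Set things down rather than dropping them, and leave the box base, the stand and everything else on the table where they are.

Things in the scene. Friction and masses are not known exactly. Their poses are not given: they have to be found in the camera images.
- box_base: Base of the round egg box: loose dark wooden plinth, 0.9 kg, 152 mm across, 10 mm thick, no walls, with a raised middle 129 mm wide and 8 mm high (tapering to 120 mm at its top) over which the lid fits. In its centre a cork ring 35 mm across, its top 26 mm above the table, with a 27 mm hole in which the egg stands at the start. Origin: centre of its underside; z up.
- box_ledge (a point): Point on the axis of the box base, 10 mm above its underside: at the height of the ledge on which the lid's rim rests. When the lid is on, the origin of box_lid coincides with this point.
- box_lid: Deep loose blue round lid with a brass knob, 145 mm across (147 over the brass bead), inside 138 mm across and 64 mm deep, flat top 67 mm above its rim, 0.18 kg. Held only by its weight, about 4 mm of play all round. It covers the egg: it must rise over 65 mm straight up before moving sideways. Origin: centre of its open rim (underside), z up; at table height when it stands on the table.
- lid_knob (a point): Where to grasp the knob: on the lid's axis, 88 mm above its rim, 21 mm above its flat top. The knob is an upright brass cylinder 27 mm thick and 34 mm tall, from 67 to 101 mm above the rim.
- clear_spot (a point): Fixed point on the table, left of the box and in front of the wooden paint box: always clear for 75 mm all round, a good place to stand the lid (any other free place will do).
- egg: Plain wooden egg, 40 mm thick, 50 mm tall, 80 g. Lower half is a half ball of 20 mm radius; the upper half tapers to the narrower top end. Widest 20 mm above its bottom. Starts upright, hidden under the lid in the cork ring of the box base. Origin: its bottom (blunt) point; z towards the narrower end.
- egg_mid (a point): Centre of the egg's widest section, 20 mm above its blunt bottom point; at the start 41 mm above the table.
- egg_stand: Loose dark wooden egg stand, 0.5 kg: 64 mm wide foot, 30 mm tall, topped by a ring 35 mm across with a 27 mm round hole 8 mm deep. The egg sinks about 5 mm into it. Origin: centre of its underside; z up.
- stand_seat (a point): Point on the stand's axis, 45 mm above the table, where egg_mid is when the egg sits in the ring.
- medium_bottle: Bystander: small white bottle with a grey cap, 39 mm across, 94 mm tall, standing behind the work. Origin: centre of its underside.
- needle_bottle: Bystander: thin white bottle with a needle cap, 32 mm across, 135 mm tall, standing at the left. Origin: centre of its underside.
- paint_tube: Bystander: used paint tube with a black cap, 40x100x26 mm, lying on the table. Origin: centre of its underside.

How it is judged:
By the outcome, as a careful person would: the job done as asked, in the order asked, and still so for the second after the job is handed in, with the robot touching nothing.
It also fails if it takes over 67 s, if anything falls off the work surface, if the arm or the gripper's body presses on something with over 40 N, if the wrist force passes 120 N, or if a joint passes its speed limit or range.

## Robot

A 6-joint arm with a two-finger parallel gripper is mounted at the origin on a cart in front of the work surface, level with it; the furniture and walls round the work are solid. World frame = base frame: x ahead of the robot, y to its left, z up, the work surface at z = 0. Lengths are in m, angles in rad, forces in N, time in s.
With the tool pointing down it reaches from about 0.4 to 0.825 m from the base axis. Payload 7 kg.
Tool frame: the origin (TCP) lies midway between the tips of the shut fingers; the grasp point (between the pads) lies 19 mm behind it; z points along the fingers, y is the line along which they close (so a half turn about z gives the same grasp; the last joint's range is limited). The gripper opens to 88 mm and grips with 3 to 60 N. Pads are 19 mm wide; open, the fingers measure 130 mm over their backs; the gripper's body (78 mm by 193 mm) begins 47 mm behind the grasp point.
Start: joints at [-0.882, 0.359, 0.012, 0, -1.224, -0.288], TCP at [0.263, -0.621, 0.227] pointing down, gripper open.
Joint ranges: [-3.07, 3.07], [-1.43, 2.12], [-1.02, 1.25], [-3.03, 1.67], [-3.05, -0], [-3.03, 3.03]. Speed limits (rad/s): [2.39, 2.39, 3.01, 3.14, 3.14, 3.14].

## Interface

Orientations are given as [roll, pitch, yaw] about the fixed x, y, z axes, in that order (R = Rz(yaw) Ry(pitch) Rx(roll)).
In Python, from station import monitor, viewer, arm gives the robot as it stands.
- The arm moves only by the tool move_arm, never from a script. Its argument "deltas" is a list that holds one entry, the list of rows, each a list of 7 numbers: the turn, a rotation vector about the tool's x, y, z in degrees, then the shift along the tool's x, y, z in m, then the finger opening in m, from 0 to 0.0876. A call has 1 to 12 rows; each row is the pose to reach, as a shift and turn from the pose commanded when the call began, along the tool's axes at that moment; what a row does not reach only later rows make up. A row lasts 1/12 s, in which the tool goes at most 41.7 mm and 7.16 degrees, less where a joint would pass 70% of its speed; a pose out of reach is approached as far as the arm can. A call with a gripper value outside its range is refused whole. The fingers move at their own pace and stop on an object; "force" is the grip in N (left out, the last holds). Time passes only in rows, so rows that repeat a pose let the fingers close. It gives the time, the measured TCP pose, the force and the opening at its end, in the units of the state.
- monitor.get_state(): the state, without advancing time (a new reading comes with each control period).
- viewer.grab_frame(name): name is "scene" or "side" or "wrist"; returns a dict with "frame" (400x640x3 uint8, blue, green, red), "vfov" (degrees; the focal length in pixels is half the picture's height over the tangent of half this angle, whatever the lens; pixels are square), "cx", "cy" (the principal point, pixels), "xyz" and "orientation" of the camera in the world; the wrist camera has in their place "hand_eye" (4x4, takes a point from camera to tool coordinates, whose origin is the TCP and whose axes are the flange's). Camera axes: x right, y down, z forward; pixel columns grow to the right and rows downward; lengths in m; the calibration is good to about 2 mm. A picture is of the moment at which its call begins: read the wrist's pose just before it. There is no depth.
- arm.job_done(): hands the job in, once; it reports no verdict.
The state is a dict: "t": time; "q": joint angles; "qd": joint speeds; "joint_efforts": joint torques, N m; "eef_pos": TCP position; "ee_rot": TCP orientation; "force": force on the tool from outside, world axes, zero at the start; "moment": the same for the moment, N m; "width": finger opening in m.
Only numpy, scipy, OpenCV 4.12 (cv2) and the standard library are available. Lean on these libraries where they do the work, as an engineer would, in place of code of your own. Each camera call takes 0.05 s, during which the arm holds its last target. There are 200 camera calls.

## Working session

There is one attempt and no reset: what is moved stays moved. The work goes in short steps, Python scripts to look and compute and a tool call to move; the robot and the scene stay as the last step left them, time stands still between calls to the robot, and variables do not carry over. Pictures are saved under pics/ and viewed, on a budget of 10 in all, crops included, one or two more only if the job needs it, and the job is handed in when it is done.

Besides the shell and the picture viewer there is one more tool, called as name(argument=value, ...), one argument or row to a line, values as JSON. move_arm: Moves the arm, as the interface text tells. Its arguments: {"type":"object","properties":{"deltas":{"type":"array","items":{"type":"array","items":{"type":"array","items":{"type":"number"}}}},"force":{"type":"number"}},"required":["deltas"]}

```bash
mkdir -p pics; ls; cat > h.py <<'E'
import numpy as np, cv2
from scipy.spatial.transform import Rotation as R
from station import monitor, viewer, arm
def K(f): return 200/np.tan(np.radians(f["vfov"])/2)
def grab(name):
    s=monitor.get_state(); f=viewer.grab_frame(name)
    if name=="wrist":
        T=np.eye(4); T[:3,:3]=R.from_euler('xyz',s["ee_rot"]).as_matrix(); T[:3,3]=s["eef_pos"]
        C=T@np.array(f["hand_eye"])
    else:
        C=np.eye(4); o=np.array(f["orientation"])
        C[:3,:3]=o if o.shape==(3,3) else R.from_euler('xyz',o).as_matrix(); C[:3,3]=f["xyz"]
    h=f["frame"].shape[0]
    cam=dict(C=C,f=K(f),cx=f["cx"],cy=f["cy"])
    return np.array(f["frame"]),cam,s
def ray(cam,u,v,z):
    d=cam["C"][:3,:3]@np.array([(u-cam["cx"])/cam["f"],(v-cam["cy"])/cam["f"],1]); o=cam["C"][:3,3]
    return o+d*(z-o[2])/d[2]
def proj(cam,p):
    q=cam["C"][:3,:3].T@(np.array(p)-cam["C"][:3,3]); return q[:2]/q[2]*cam["f"]+[cam["cx"],cam["cy"]]
E
python3 - <<'E'
from h import *
import pickle
c={}
for n in ("scene","side","wrist"):
    f,cam,s=grab(n); cv2.imwrite(f"pics/a_{n}.png",f); c[n]=cam; print(n,cam)
print(s)
pickle.dump(c,open("a.pkl","wb"))
E
```

```text
pics
scene {'C': array([[-0.86463569, -0.28384759,  0.41453066,  0.14595775],
       [-0.50227266,  0.5069116 , -0.70054464,  0.63995395],
       [-0.01128249, -0.81392332, -0.58086275,  0.70112905],
       [ 0.        ,  0.        ,  0.        ,  1.        ]]), 'f': np.float64(444.60512327075827), 'cx': 321.41691556263044, 'cy': 199.62065571055984}
side {'C': array([[ 9.00823510e-01, -2.45074807e-01,  3.58406672e-01,
         5.21823066e-02],
       [-4.34183845e-01, -5.10708713e-01,  7.42065360e-01,
        -1.22641634e+00],
       [ 1.17988537e-03, -8.24084310e-01, -5.66465937e-01,
         9.23661793e-01],
       [ 0.00000000e+00,  0.00000000e+00,  0.00000000e+00,
         1.00000000e+00]]), 'f': np.float64(467.75696379722854), 'cx': 327.65155974063555, 'cy': 204.48307202622712}
wrist {'C': array([[-0.38942214,  0.88936998,  0.23952336,  0.19830539],
       [ 0.9210577 ,  0.37552562,  0.10311748, -0.64806334],
       [ 0.00176243,  0.26077107, -0.96539906,  0.38500272],
       [ 0.        ,  0.        ,  0.        ,  1.        ]]), 'f': np.float64(318.2262512709302), 'cx': 321.4650594476286, 'cy': 196.35849822658906}
{'t': 0.1, 'q': array([-8.81922011e-01,  3.59293049e-01,  1.11353781e-02, -3.08014728e-04,
       -1.22409719e+00, -2.88154240e-01]), 'qd': array([-8.61248463e-05, -1.98932525e-03,  3.80180504e-03,  6.59481197e-04,
        1.95624567e-03, -1.28878761e-03]), 'joint_efforts': array([-2.66869734e-03, -5.84161627e+01,  2.93753636e+01,  7.01552063e+00,
        1.02051330e-02, -6.10139523e-05]), 'eef_pos': array([ 0.263137  , -0.62111336,  0.22572426]), 'ee_rot': array([ 3.14011196e+00, -1.36896339e-04, -2.74097735e+00]), 'force': array([ 0.06536429,  0.24758399, -0.20150299]), 'moment': array([-0.04438112,  0.02535448,  0.0317851 ]), 'width': 0.08776671034667118}
```

View pics/a_scene.png

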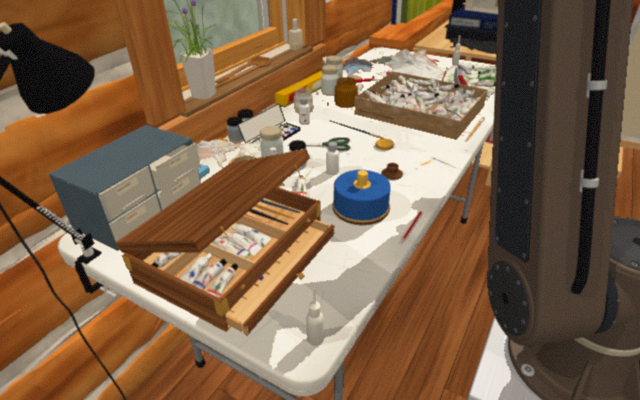

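View pics/a_side.png

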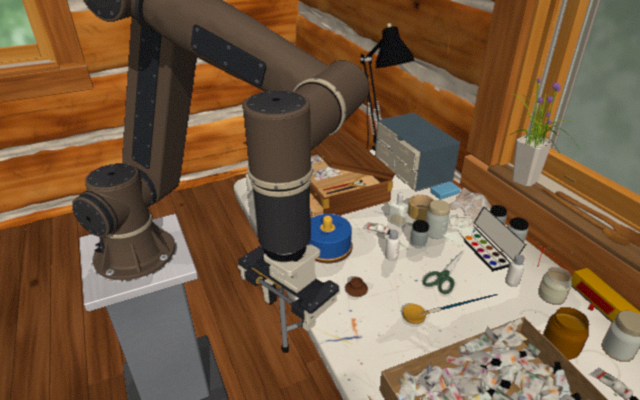

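The scene view has the lid knob at about (362,180) and the stand at (392,171). In the side view they are at (327,223) and (356,287). The table left of the box, towards the thin bottle at (316,325), looks clear.

```bash
python3 - <<'E'
from h import *
import pickle
c=pickle.load(open("a.pkl","rb"))
for n,k,s,bl in (("scene",(362,173),(392,166),(316,340)),("side",(327,217),(356,281),None)):
    print(n,ray(c[n],*k,.111),ray(c[n],*s,.03), bl and ray(c[n],*bl,0))
a=cv2.imread("pics/a_scene.png")[130:270,280:440]; b=cv2.imread("pics/a_side.png")[190:310,270:407]
a=cv2.resize(a,(640,560),interpolation=2)[:560]; b=cv2.resize(b,(0,0),fx=4.66,fy=4.66,interpolation=2)
cv2.imwrite("pics/b.png",cv2.resize(cv2.imread("pics/a_scene.png")[130:350,240:533],(799,600),interpolation=2))
E
```

```text
scene [ 0.5362376  -0.21978661  0.111     ] [ 0.53069055 -0.4143355   0.03      ] [0.42670904 0.192707   0.        ]
side [ 0.53630241 -0.21976585  0.111     ] [ 0.52744798 -0.42068282  0.03      ] None
```

View pics/b.png

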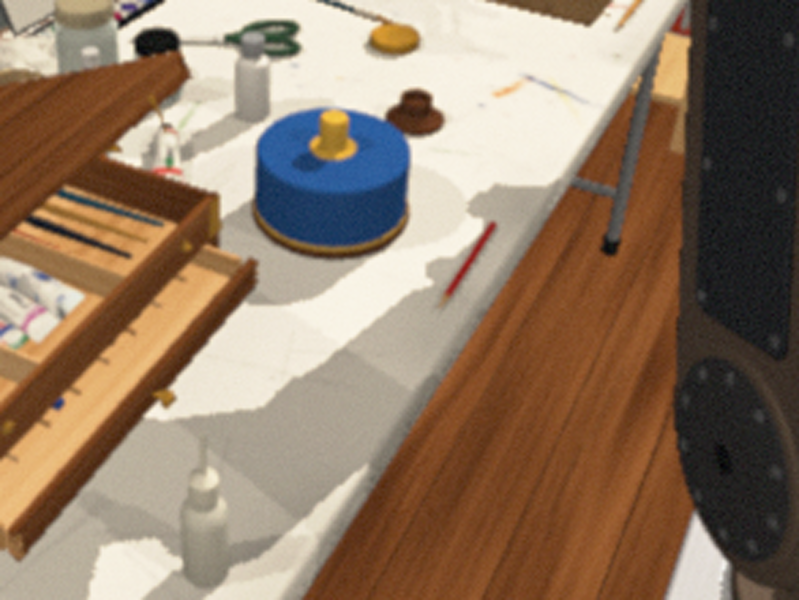

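```bash
cat >> h.py <<'E'
def delta(p,yaw=None):
    """tool-axes shift (m) and z turn (deg) from the measured pose to world TCP p, pointing down"""
    s=monitor.get_state(); r=R.from_euler('xyz',s["ee_rot"])
    t=r.inv()*R.from_euler('xyz',[np.pi,0,s["ee_rot"][2] if yaw is None else yaw])
    print("pos",s["eef_pos"].round(4),"rot",s["ee_rot"].round(4),"t",round(s["t"],2),"w",round(s["width"],4))
    print("turn",np.degrees(t.as_rotvec()).round(2),"shift",(r.inv().apply(np.array(p)-s["eef_pos"])).round(4))
E
python3 - <<'E'
from h import *
import pickle
c=pickle.load(open("a.pkl","rb"))["scene"]
P=lambda u,v,z:print((u,v,z),ray(c,240+u*.3667,130+v*.3667,z).round(3))
for z in (0,.06): P(252,275,z);P(15,555,z)
P(210,200,.08)
P(590,190,0);P(320,590,0);P(460,370,0);P(300,350,0);P(300,320,0);P(330,340,0);P(185,60,.15);P(185,60,.25)
P(440,305,0);P(495,225,0);P(205,583,0);P(255,118,0)
delta([.536,-.22,.2],-2.74)
delta([.536,-.22,.2],-np.pi)
E
```

```text
(252, 275, 0) [ 0.556 -0.104  0.   ]
(15, 555, 0) [ 0.552  0.247 -0.   ]
(252, 275, 0.06) [ 0.521 -0.04   0.06 ]
(15, 555, 0.06) [0.517 0.28  0.06 ]
(210, 200, 0.08) [ 0.591 -0.091  0.08 ]
(590, 190, 0) [ 0.328 -0.383  0.   ]
(320, 590, 0) [0.353 0.167 0.   ]
(460, 370, 0) [ 0.348 -0.081  0.   ]
(300, 350, 0) [ 0.473 -0.038  0.   ]
(300, 320, 0) [ 0.49  -0.071  0.   ]
(330, 340, 0) [ 0.457 -0.061  0.   ]
(185, 60, 0.15) [ 0.673 -0.186  0.15 ]
(185, 60, 0.25) [ 0.577 -0.036  0.25 ]
(440, 305, 0) [ 0.392 -0.149  0.   ]
(495, 225, 0) [ 0.39  -0.283  0.   ]
(205, 583, 0) [0.424 0.201 0.   ]
(255, 118, 0) [ 0.683 -0.339  0.   ]
pos [ 0.2632 -0.6212  0.2259] rot [ 3.1403e+00 -1.0000e-04 -2.7409e+00] t 0.15 w 0.088
turn [ 0.07 -0.01 -0.05] shift [-0.4077  0.2629  0.0261]
pos [ 0.2632 -0.6212  0.2259] rot [ 3.1403e+00 -1.0000e-04 -2.7409e+00] t 0.15 w 0.088
turn [ 7.000e-02 -2.000e-02  2.296e+01] shift [-0.4077  0.2629  0.0261]
```

move_arm(
  deltas=[
    [[0.07,0,0,-0.04,0.026,0,0.0876],[0.07,0,0,-0.075,0.048,0,0.0876],[0.07,0,0,-0.11,0.07,0,0.0876],[0.07,0,0,-0.145,0.093,0,0.0876],[0.07,0,0,-0.18,0.116,0,0.0876],[0.07,0,0,-0.215,0.139,0,0.0876],[0.07,0,0,-0.25,0.161,0.005,0.0876],[0.07,0,0,-0.285,0.184,0.01,0.0876],[0.07,0,0,-0.32,0.206,0.015,0.0876],[0.07,0,0,-0.35,0.226,0.02,0.0876],[0.07,0,0,-0.38,0.245,0.025,0.0876],[0.07,0,0,-0.4,0.258,0.026,0.0876]],
  ],
)

```text
t: 1.15
eef_pos: [0.532, -0.2249, 0.1995]
ee_rot: [-3.141, -0.001, -2.739]
force: [0.1, -0.7, 0.5]
width: 0.0875
```

```bash
python3 - <<'E'
from h import *
import pickle
c=pickle.load(open("a.pkl","rb"))
f,cam,s=grab("wrist"); cv2.imwrite("pics/c.png",f); pickle.dump(cam,open("c.pkl","wb"))
print(proj(cam,[.536,-.22,.111]),proj(cam,[.536,-.22,.077]),s["q"].round(2))
for z in (.12,.16,.2,.24):
    p=ray(c["scene"],240+187*.3667,130+60*.3667,z); print(p.round(3),proj(c["side"],p).round(0))
delta([.536,-.22,.081],-2.74)
E
```

```text
[324.23160265 206.91140128] [323.92189289 196.07579942] [-0.06  0.22 -0.25  0.   -1.1  -1.11]
[ 0.699 -0.232  0.12 ] [377. 203.]
[ 0.661 -0.172  0.16 ] [357. 185.]
[ 0.623 -0.112  0.2  ] [337. 168.]
[ 0.585 -0.052  0.24 ] [318. 151.]
pos [ 0.5338 -0.2232  0.1996] rot [-3.141   0.     -2.7379] t 1.2 w 0.088
turn [-0.03  0.    0.12] shift [-0.0033  0.0022  0.1186]
```

View pics/c.png

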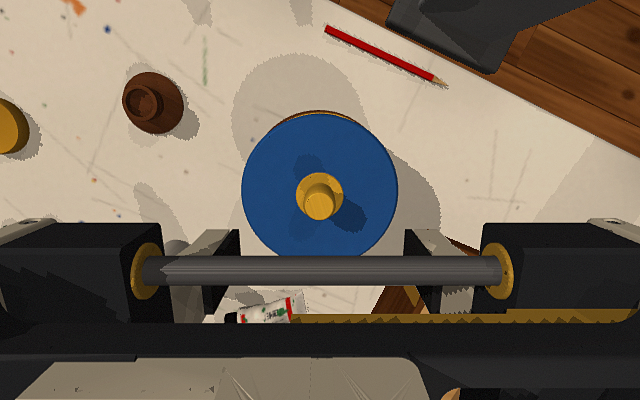

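The wrist view has the knob's top centre at about (319,206), the lid disc spanning 241 to 398, and the stand ring at about (145,103). The paint-box corner falls near (0.62,-0.11,0.20), behind the path.

```bash
python3 - <<'E'
from h import *
import pickle
cam=pickle.load(open("c.pkl","rb"))
k=ray(cam,319,206,.111);print(k,ray(cam,319.7,190,.077),ray(cam,145,103,.03))
k=(k[:2]+[.536,-.22])/2
delta([k[0],k[1],.081],-2.74)
E
```

```text
[ 0.53695167 -0.22422058  0.111     ] [ 0.53222793 -0.22580059  0.077     ] [ 0.52896891 -0.41561235  0.03      ]
pos [ 0.5338 -0.2232  0.1996] rot [-3.141   0.     -2.7379] t 1.2 w 0.088
turn [-0.03  0.    0.12] shift [-2.900e-03  1.000e-04  1.186e-01]
```

move_arm(
  deltas=[
    [[0,0,0,-0.001,0,0.015,0.0876],[0,0,0,-0.002,-0.001,0.03,0.0876],[0,0,0,-0.003,-0.001,0.045,0.0876],[0,0,0,-0.003,-0.001,0.06,0.0876],[0,0,0,-0.003,-0.001,0.073,0.0876],[0,0,0,-0.003,-0.001,0.085,0.0876],[0,0,0,-0.003,-0.001,0.096,0.0876],[0,0,0,-0.003,-0.001,0.105,0.0876],[0,0,0,-0.003,-0.001,0.112,0.0876],[0,0,0,-0.003,-0.001,0.117,0.0876],[0,0,0,-0.003,-0.001,0.118,0.0876],[0,0,0,-0.003,-0.001,0.118,0.0876]],
  ],
  force=15,
)

```text
t: 2.2
eef_pos: [0.5342, -0.2278, 0.0825]
ee_rot: [-3.14, -0.0, -2.741]
force: [0.8, -0.5, 0.1]
width: 0.0875
```

move_arm(
  deltas=[
    [[0,0,0,0,0,0,0.06],[0,0,0,0,0,0,0.045],[0,0,0,0,0,0,0.04],[0,0,0,0,0,0,0.036],[0,0,0,0,0,0,0.033],[0,0,0,0,0,0,0.03],[0,0,0,0,0,0,0.028],[0,0,0,0,0,0,0.026],[0,0,0,0,0,0,0.022],[0,0,0,0,0,0,0.02],[0,0,0,0,0,0,0.02],[0,0,0,0,0,0,0.02]],
  ],
  force=15,
)

```text
t: 3.2
eef_pos: [0.5341, -0.2277, 0.0825]
ee_rot: [-3.141, -0.0, -2.741]
force: [-1.2, 0.7, 0.8]
width: 0.0254
```

```bash
python3 - <<'E'
from h import *
f,cam,s=grab("wrist"); print(s["force"],s["moment"]);delta([.536,-.2225,.081],-2.74)
E
```

```text
[-1.20479673  0.68903312  0.80042121] [ 0.28403799  0.11321453 -0.04903761]
pos [ 0.5341 -0.2277  0.0825] rot [-3.1405e+00 -1.0000e-04 -2.7409e+00] t 3.25 w 0.0257
turn [-0.06 -0.   -0.05] shift [-0.0038  0.0041  0.0015]
```

move_arm(
  deltas=[
    [[0,0,0,0,0,-0.001,0.02],[0,0,0,0,0,-0.003,0.02],[0,0,0,0,0,-0.006,0.02],[0,0,0,0,0,-0.01,0.02],[0,0,0,0,0,-0.018,0.02],[0,0,0,0,0,-0.028,0.02],[0,0,0,0,0,-0.04,0.02],[0,0,0,0,0,-0.055,0.02],[0,0,0,0,0,-0.07,0.02],[0,0,0,0,0,-0.083,0.02],[0,0,0,0,0,-0.09,0.02],[0,0,0,0,0,-0.094,0.02]],
  ],
  force=20,
)

```text
t: 4.25
eef_pos: [0.5348, -0.2278, 0.1785]
ee_rot: [-3.139, 0.002, -2.741]
force: [-0.4, 0.1, -2.4]
width: 0.0259
```

```bash
python3 - <<'E'
from h import *
import pickle
c={}
f,cam,s=grab("wrist"); print(s["force"],s["moment"])
g,c["scene"],_=grab("scene"); b=cv2.resize(g[110:260,270:430],(533,500),interpolation=2)
h,c["side"],_=grab("side"); b2=cv2.resize(h[170:320,250:340],(300,500),interpolation=2)
cv2.imwrite("pics/d.png",np.hstack([b,b2[:,:267]])); cv2.imwrite("pics/d_side.png",h)
pickle.dump(c,open("d.pkl","wb"))
delta([.44,-.2,.176],-2.74); delta([.44,.02,.176],-2.74)
E
```

```text
[-0.39229832  0.06541408 -2.4414599 ] [-0.00010801 -0.00938163  0.04877541]
pos [ 0.534  -0.2275  0.1765] rot [-3.1405e+00  2.0000e-04 -2.7409e+00] t 4.4 w 0.0253
turn [-0.06  0.01 -0.05] shift [0.0758 0.062  0.0005]
pos [ 0.534  -0.2275  0.1765] rot [-3.1405e+00  2.0000e-04 -2.7409e+00] t 4.4 w 0.0253
turn [-0.06  0.01 -0.05] shift [-0.01    0.2646  0.0003]
```

View pics/d.png

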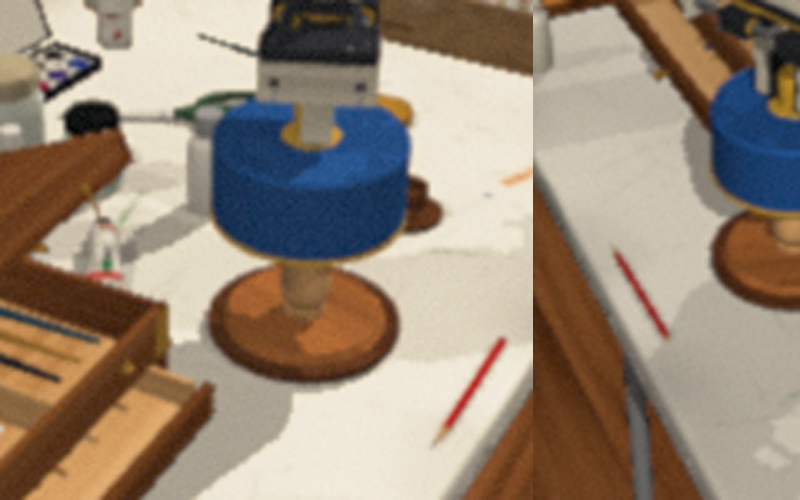

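The lid hangs level with its rim well above the egg, which stands in the base. The way left is clear.

move_arm(
  deltas=[
    [[0,0,0,0.008,0.006,-0.006,0.02],[0,0,0,0.024,0.02,-0.012,0.02],[0,0,0,0.042,0.035,-0.015,0.02],[0,0,0,0.059,0.05,-0.015,0.02],[0,0,0,0.068,0.068,-0.015,0.02],[0,0,0,0.066,0.092,-0.015,0.02],[0,0,0,0.054,0.118,-0.015,0.02],[0,0,0,0.042,0.145,-0.015,0.02],[0,0,0,0.031,0.172,-0.015,0.02],[0,0,0,0.021,0.198,-0.015,0.02],[0,0,0,0.01,0.22,-0.015,0.02],[0,0,0,0.003,0.238,-0.015,0.02]],
  ],
)

```text
t: 5.4
eef_pos: [0.4377, -0.0082, 0.191]
ee_rot: [-3.141, -0.0, -2.74]
force: [0.1, 0.4, -1.9]
width: 0.0259
```

move_arm(
  deltas=[
    [[0,0,0,-0.005,0.012,0,0.02],[0,0,0,-0.01,0.02,0.006,0.02],[0,0,0,-0.012,0.025,0.018,0.02],[0,0,0,-0.013,0.026,0.032,0.02],[0,0,0,-0.013,0.026,0.047,0.02],[0,0,0,-0.013,0.026,0.062,0.02],[0,0,0,-0.013,0.026,0.075,0.02],[0,0,0,-0.013,0.026,0.085,0.02],[0,0,0,-0.013,0.026,0.09,0.02],[0,0,0,-0.013,0.026,0.093,0.02],[0,0,0,-0.013,0.026,0.094,0.02],[0,0,0,-0.013,0.026,0.094,0.02]],
  ],
)

```text
t: 6.4
eef_pos: [0.4404, 0.0191, 0.0973]
ee_rot: [-3.14, -0.0, -2.741]
force: [-0.2, -0.3, -2.5]
width: 0.0258
```

```bash
python3 - <<'E'
from h import *
g,cam,s=grab("scene"); cv2.imwrite("pics/e.png",cv2.resize(g[110:350,200:520],(800,600),interpolation=2)); print(s["force"])
delta([.44,.02,.0725])
import pickle
c=pickle.load(open("d.pkl","rb"))["scene"];print(ray(c,361.1,206.7,.008))
E
```

```text
[-0.24176402 -0.29147014 -2.46649309]
pos [0.4406 0.0193 0.0976] rot [-3.1403e+00  5.0000e-04 -2.7408e+00] t 6.45 w 0.0255
turn [-0.07  0.03 -0.  ] shift [0.0003 0.001  0.0251]
[ 0.53379962 -0.21919349  0.008     ]
```

View pics/e.png

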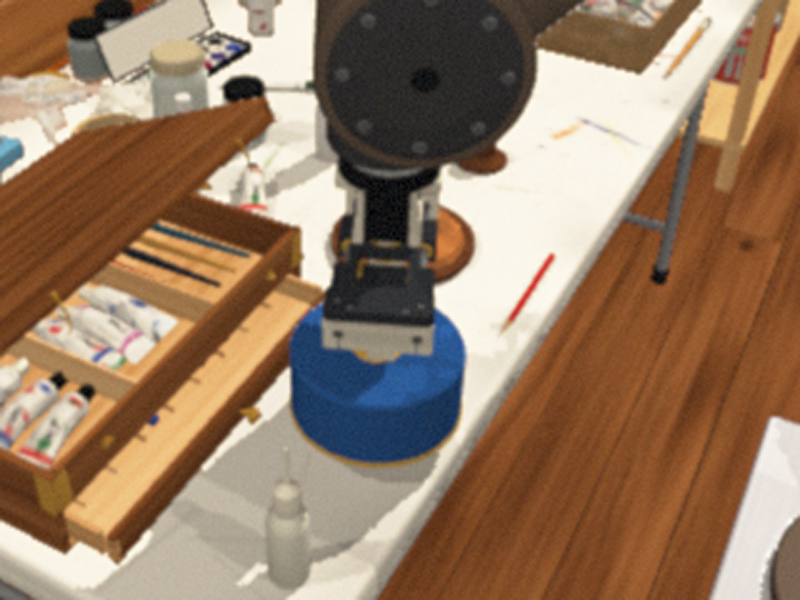

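The lid is upright about 25 mm above the table. It is clear of the drawer, the bottle and the table edge, so I lower it gently.

move_arm(
  deltas=[
    [[0,0,0,0,0,0.005,0.02],[0,0,0,0,0,0.011,0.02],[0,0,0,0,0,0.016,0.02],[0,0,0,0,0,0.02,0.02],[0,0,0,0,0,0.022,0.02],[0,0,0,0,0,0.0235,0.02],[0,0,0,0,0,0.0245,0.02],[0,0,0,0,0,0.025,0.02],[0,0,0,0,0,0.0255,0.02],[0,0,0,0,0,0.0255,0.02]],
  ],
)

```text
t: 7.28
eef_pos: [0.4404, 0.0191, 0.0724]
ee_rot: [-3.14, 0.0, -2.74]
force: [-4.5, -0.5, 9.0]
width: 0.0257
```

move_arm(
  deltas=[
    [[0,0,0,0,0,-0.0005,0.03],[0,0,0,0,0,-0.0005,0.035],[0,0,0,0,0,-0.0005,0.045],[0,0,0,0,0,-0.0005,0.06],[0,0,0,0,0,-0.0005,0.07],[0,0,0,0,0,-0.0005,0.08],[0,0,0,0,0,-0.008,0.08],[0,0,0,0,0,-0.025,0.08],[0,0,0,0,0,-0.05,0.08],[0,0,0,0,0,-0.08,0.08],[0,0,0,0,0,-0.11,0.08],[0,0,0,0,0,-0.13,0.08]],
  ],
)

```text
t: 8.28
eef_pos: [0.441, 0.0195, 0.2052]
ee_rot: [-3.14, 0.003, -2.74]
force: [0.7, -0.2, -0.0]
width: 0.0802
```

```bash
python3 - <<'E'
from h import *
f,cam,s=grab("wrist"); cv2.imwrite("pics/f.png",f)
import pickle; pickle.dump(cam,open("f.pkl","wb"))
print(proj(cam,[.44,.0191,.101]),proj(cam,[.44,.0191,.067]))
delta([.536,-.222,.2]); delta([.46,-.1,.2])
E
```

```text
[320.90775415 193.66410326] [321.01710577 184.59611503]
pos [0.4428 0.0199 0.2083] rot [-3.1392  0.008  -2.7398] t 8.33 w 0.08
turn [-0.14  0.46 -0.  ] shift [ 0.0089 -0.259   0.0089]
pos [0.4428 0.0199 0.2083] rot [-3.1392  0.008  -2.7398] t 8.33 w 0.08
turn [-0.14  0.46 -0.  ] shift [ 0.0312 -0.117   0.0084]
```

move_arm(
  deltas=[
    [[0,0,0,0.001,-0.02,0,0.0876],[0,0,0,0.002,-0.055,0,0.0876],[0,0,0,0.003,-0.09,0,0.0876],[0,0,0,0.004,-0.125,0,0.0876],[0,0,0,0.005,-0.16,0,0.0876],[0,0,0,0.006,-0.195,0,0.0876],[0,0,0,0.006,-0.225,0,0.0876],[0,0,0,0.006,-0.247,0,0.0876],[0,0,0,0.006,-0.259,0,0.0876],[0,0,0,0.006,-0.259,0,0.0876],[0,0,0,0.006,-0.259,0,0.0876],[0,0,0,0.006,-0.259,0,0.0876]],
  ],
)

```text
t: 9.33
eef_pos: [0.5354, -0.2208, 0.2021]
ee_rot: [-3.141, -0.0, -2.741]
force: [-0.5, -0.5, 1.1]
width: 0.0875
```

```bash
python3 - <<'E'
from h import *
f,cam,s=grab("wrist"); cv2.imwrite("pics/g.png",f)
import pickle; pickle.dump(cam,open("g.pkl","wb"))
print(proj(cam,[.536,-.222,.071]),proj(cam,[.536,-.222,.01]))
delta([.536,-.222,.022])
E
```

```text
[319.38217175 187.94101489] [319.75784702 175.16654223]
pos [ 0.5355 -0.2206  0.2023] rot [-3.1405e+00  2.0000e-04 -2.7400e+00] t 9.38 w 0.0875
turn [-0.07  0.01 -0.  ] shift [ 0.0002 -0.0013  0.1803]
```

View pics/g.png

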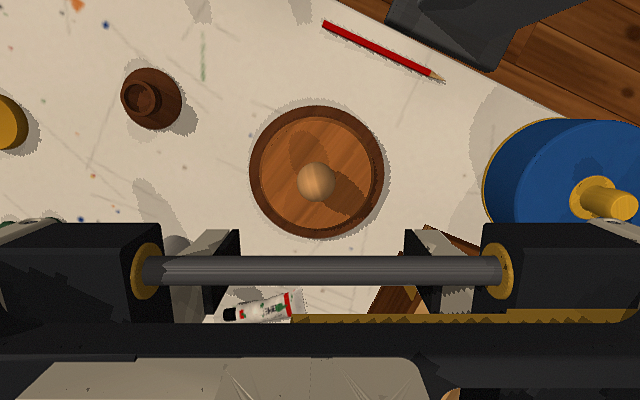

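The egg stands at about (316.5,182). The base disc spans 249–385 × 106–240, centred at (317,173). The stand ring is at about (142,98).

```bash
python3 - <<'E'
from h import *
import pickle; cam=pickle.load(open("g.pkl","rb"))
print(ray(cam,317,173,.008),ray(cam,316.5,182,.045),ray(cam,142,98,.03))
b=ray(cam,317,173,.008)
for z in (.041,.071): print(proj(cam,[b[0],b[1],z]))
delta([b[0],b[1],.022])
E
```

```text
[ 0.53529433 -0.22568577  0.008     ] [ 0.5372825  -0.22483709  0.045     ] [ 0.52922047 -0.41684173  0.03      ]
[316.54581262 179.09930866]
[316.0486809  185.77531937]
pos [ 0.5355 -0.2206  0.2023] rot [-3.1405e+00  2.0000e-04 -2.7400e+00] t 9.38 w 0.0875
turn [-0.07  0.01 -0.  ] shift [ 0.0023 -0.0044  0.1803]
```

```bash
python3 - <<'E'
from h import *
import pickle
t=np.array([-.39,.921]); x=np.array([-.921,-.39])
cam=pickle.load(open("g.pkl","rb")); p=ray(cam,623,205,.101); d=p[:2]-[.4404,.0191]; print("g",p,d@x,d@t)
cam=pickle.load(open("f.pkl","rb")); f=cv2.imread("pics/f.png").astype(int)
# cap: yellow knob
h=cv2.cvtColor(f.astype(np.uint8),cv2.COLOR_BGR2HSV)
m=((h[...,0]>100)&(h[...,0]<125)&(h[...,1]>120)).astype(np.uint8); m[255:]=0
xs=np.where(m.sum(0)>3)[0]; ys=np.where(m.sum(1)>3)[0]; print(xs.min(),xs.max(),ys.min(),ys.max())
u=(xs.min()+xs.max())/2
p=ray(cam,u,186,.067); d=p[:2]-[.4404,.0191]; print("f",p,d@x,d@t)
E
```

```text
g [0.44202136 0.01977521 0.101     ] -0.0017566082797218158 -1.0459073926920164e-05
248 467 112 254
f [0.42760678 0.05187419 0.067     ] -0.0009993796294053617 0.03517438918013464
```

Cross-checked with the lid's known place, the wrist camera agrees to about 2 mm, so I descend on (0.536,-0.225).

move_arm(
  deltas=[
    [[0,0,0,0.001,-0.002,0.015,0.0876],[0,0,0,0.001,-0.0035,0.035,0.0876],[0,0,0,0.001,-0.0035,0.06,0.0876],[0,0,0,0.001,-0.0035,0.085,0.0876],[0,0,0,0.001,-0.0035,0.11,0.0876],[0,0,0,0.001,-0.0035,0.13,0.0876],[0,0,0,0.001,-0.0035,0.147,0.0876],[0,0,0,0.001,-0.0035,0.16,0.0876],[0,0,0,0.001,-0.0035,0.169,0.0876],[0,0,0,0.001,-0.0035,0.175,0.0876],[0,0,0,0.001,-0.0035,0.177,0.0876],[0,0,0,0.001,-0.0035,0.177,0.0876]],
  ],
  force=6,
)

```text
t: 10.38
eef_pos: [0.5365, -0.225, 0.0252]
ee_rot: [-3.14, 0.0, -2.74]
force: [0.8, -0.4, -0.3]
width: 0.0876
```

move_arm(
  deltas=[
    [[0,0,0,0,0,0,0.065],[0,0,0,0,0,0,0.055],[0,0,0,0,0,0,0.05],[0,0,0,0,0,0,0.048],[0,0,0,0,0,0,0.046],[0,0,0,0,0,0,0.044],[0,0,0,0,0,0,0.042],[0,0,0,0,0,0,0.04],[0,0,0,0,0,0,0.038],[0,0,0,0,0,0,0.036],[0,0,0,0,0,0,0.034],[0,0,0,0,0,0,0.034]],
  ],
  force=8,
)

```text
t: 11.38
eef_pos: [0.5372, -0.2258, 0.0255]
ee_rot: [-3.139, 0.001, -2.741]
force: [0.4, -6.2, 2.1]
width: 0.0394
```

```bash
python3 - <<'E'
from h import *
f,cam,s=grab("wrist"); cv2.imwrite("pics/i.png",f); print(s["force"]); delta([.536,-.225,.025])
E
```

```text
[ 0.43328718 -6.15574776  2.08450239]
pos [ 0.5372 -0.2258  0.0256] rot [-3.1391e+00  1.1000e-03 -2.7406e+00] t 11.43 w 0.0393
turn [-0.14  0.06 -0.  ] shift [0.0008 0.0012 0.0006]
```

The egg sits a little further to −y (6 N side force). I shift to relieve it before lifting.

move_arm(
  deltas=[
    [[0,0,0,0,-0.001,0,0.034],[0,0,0,0,-0.002,0,0.034],[0,0,0,0,-0.002,0,0.034],[0,0,0,0,-0.002,0,0.034]],
  ],
)

```text
t: 11.77
eef_pos: [0.5372, -0.2268, 0.0251]
ee_rot: [-3.141, 0.0, -2.741]
force: [0.3, 1.2, 4.5]
width: 0.0391
```

move_arm(
  deltas=[
    [[0,0,0,0,0,-0.001,0.034],[0,0,0,0,0,-0.003,0.034],[0,0,0,0,0,-0.006,0.034],[0,0,0,0,0,-0.01,0.034],[0,0,0,0,0,-0.017,0.034],[0,0,0,0,0,-0.027,0.034],[0,0,0,0,0,-0.04,0.034],[0,0,0,0,0,-0.055,0.034],[0,0,0,0,0,-0.07,0.034],[0,0,0,0,0,-0.08,0.034],[0,0,0,0,0,-0.085,0.034],[0,0,0,0,0,-0.085,0.034]],
  ],
)

```text
t: 12.77
eef_pos: [0.5379, -0.2271, 0.1117]
ee_rot: [-3.139, 0.002, -2.741]
force: [-0.1, -0.6, 0.1]
width: 0.0394
```

```bash
python3 - <<'E'
from h import *
f,cam,s=grab("wrist"); cv2.imwrite("pics/j.png",f); print(s["force"])
import pickle; pickle.dump(cam,open("j.pkl","wb"))
g,_,_=grab("scene")
h,_,_=grab("side")
a=cv2.resize(g[110:260,300:430],(433,500),interpolation=2); b=cv2.resize(h[190:320,290:385],(365,500),interpolation=2)
cv2.imwrite("pics/j2.png",np.hstack([a,b]))
delta([.53,-.4175,.11])
E
```

```text
[-0.0530883  -0.57017963  0.11890899]
pos [ 0.5366 -0.2269  0.1094] rot [-3.1411e+00 -8.0000e-04 -2.7410e+00] t 12.92 w 0.0394
turn [-0.03 -0.05  0.  ] shift [ 0.0804 -0.173  -0.0005]
```

View pics/j2.png

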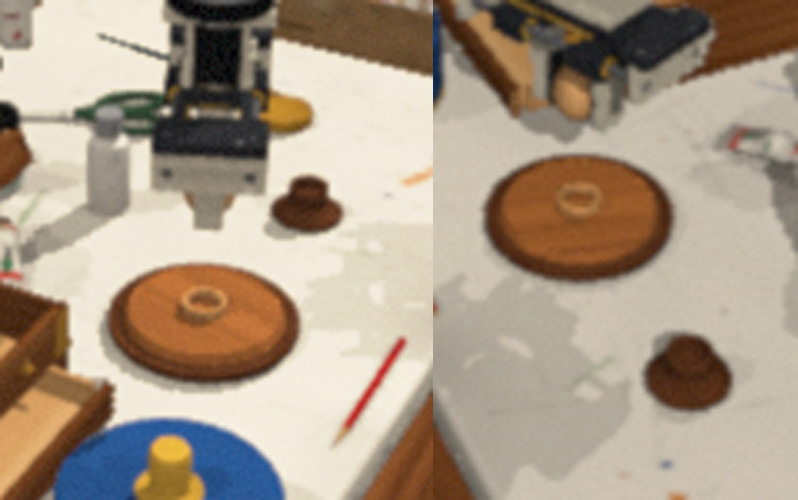

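The egg is held upright and the base has stayed put. I move so that the stand is right under the wrist camera.

move_arm(
  deltas=[
    [[0,0,0,0,-0.01,-0.01,0.034],[0,0,0,0,-0.03,-0.02,0.034],[0,0,0,0,-0.055,-0.025,0.034],[0,0,0,0,-0.08,-0.025,0.034],[0,0,0,0,-0.105,-0.025,0.034],[0,0,0,0,-0.13,-0.025,0.034],[0,0,0,0,-0.15,-0.025,0.034],[0,0,0,0,-0.165,-0.025,0.034],[0,0,0,0,-0.173,-0.025,0.034],[0,0,0,0,-0.173,-0.025,0.034],[0,0,0,0,-0.173,-0.025,0.034],[0,0,0,0,-0.173,-0.025,0.034]],
  ],
)

```text
t: 13.92
eef_pos: [0.6042, -0.3854, 0.1348]
ee_rot: [-3.141, -0.001, -2.741]
force: [0.6, 0.7, -0.4]
width: 0.039
```

```bash
python3 - <<'E'
from h import *
f,cam,s=grab("wrist"); 
import pickle; pickle.dump(cam,open("k.pkl","wb"))
p=proj(cam,[.529,-.417,.03]); print(p)
u0,v0=int(p[0])-80,max(0,int(p[1])-60); print(u0,v0)
cv2.imwrite("pics/k.png",cv2.resize(f[v0:v0+120,u0:u0+160],(640,480),interpolation=2)); cv2.imwrite("pics/k_full.png",f)
delta([.529,-.418,.13])
E
```

```text
[320.85853547  95.65515013]
240 35
pos [ 0.6043 -0.3854  0.1352] rot [-3.1409e+00 -3.0000e-04 -2.7402e+00] t 13.97 w 0.0393
turn [-0.04 -0.02  0.  ] shift [ 0.0821 -0.0006  0.0052]
```

View pics/k.png

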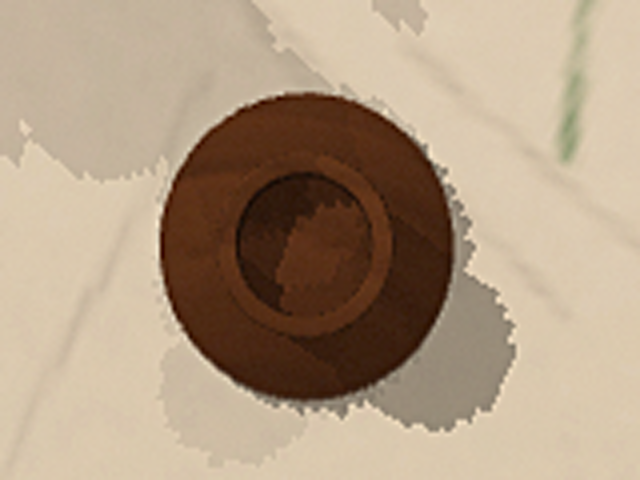

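The ring fills 219–392 × 154–337 of the crop, so its centre is at (316.2,96.1) in the full picture.

```bash
python3 - <<'E'
from h import *
import pickle; cam=pickle.load(open("k.pkl","rb"))
p=ray(cam,316.2,96.1,.03);print(p, ray(cam,240+307.5/4,35+246/4,.004))
delta([p[0],p[1],.08])
E
```

```text
[ 0.53074842 -0.42026762  0.03      ] [ 0.52998394 -0.42040182  0.004     ]
pos [ 0.6043 -0.3854  0.1352] rot [-3.1409e+00 -3.0000e-04 -2.7402e+00] t 13.97 w 0.0393
turn [-0.04 -0.02  0.  ] shift [ 0.0813 -0.0033  0.0552]
```

move_arm(
  deltas=[
    [[0,0,0,0.01,-0.001,0,0.034],[0,0,0,0.025,-0.002,0,0.034],[0,0,0,0.042,-0.003,0,0.034],[0,0,0,0.058,-0.004,0,0.034],[0,0,0,0.071,-0.0045,0.01,0.034],[0,0,0,0.079,-0.0045,0.025,0.034],[0,0,0,0.0813,-0.0045,0.042,0.034],[0,0,0,0.0813,-0.0045,0.059,0.034],[0,0,0,0.0813,-0.0045,0.073,0.034],[0,0,0,0.0813,-0.0045,0.084,0.034],[0,0,0,0.0813,-0.0045,0.09,0.034],[0,0,0,0.0813,-0.0045,0.092,0.034]],
  ],
)

```text
t: 14.97
eef_pos: [0.5304, -0.4224, 0.0424]
ee_rot: [-3.141, -0.001, -2.741]
force: [-0.0, 0.1, -1.4]
width: 0.0394
```

```bash
python3 - <<'E'
from h import *
g,_,_=grab("scene"); h,_,_=grab("side")
a=cv2.resize(g[110:230,340:450],(440,480),interpolation=2); b=cv2.resize(h[220:340,310:400],(360,480),interpolation=2)
cv2.imwrite("pics/l.png",np.hstack([a,b]))
delta([.5307,-.4203,.029])
E
```

```text
pos [ 0.5313 -0.4225  0.0435] rot [-3.1402e+00 -1.0000e-04 -2.7409e+00] t 15.07 w 0.0393
turn [-0.08 -0.    0.  ] shift [-0.0003  0.0023  0.0145]
```

View pics/l.png

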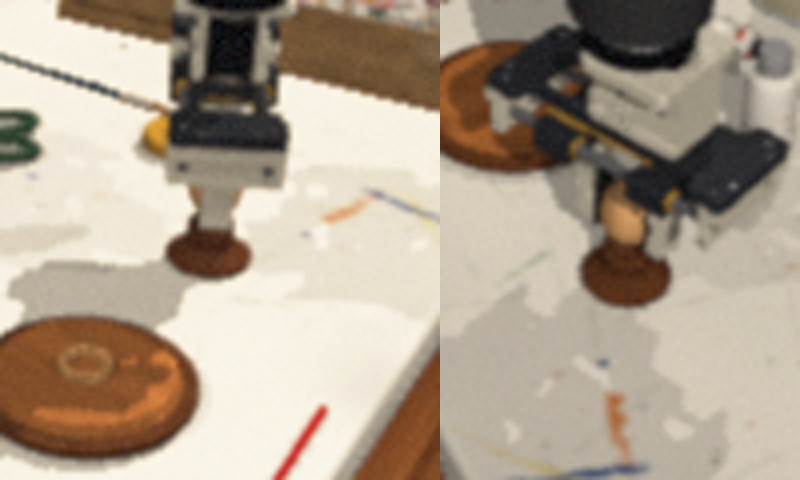

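In both views the egg is centred above the ring. I lower it the last 14 mm slowly.

move_arm(
  deltas=[
    [[0,0,0,0,0.0005,0.003,0.034],[0,0,0,0,0.0005,0.006,0.034],[0,0,0,0,0.0005,0.009,0.034],[0,0,0,0,0.0005,0.011,0.034],[0,0,0,0,0.0005,0.0125,0.034],[0,0,0,0,0.0005,0.0135,0.034],[0,0,0,0,0.0005,0.0135,0.034],[0,0,0,0,0.0005,0.0135,0.034]],
  ],
)

```text
t: 15.73
eef_pos: [0.5313, -0.4218, 0.0298]
ee_rot: [-3.14, -0.0, -2.741]
force: [-1.4, 0.6, -0.4]
width: 0.0394
```

move_arm(
  deltas=[
    [[0,0,0,0,0,0.0005,0.034],[0,0,0,0,0,0.001,0.034],[0,0,0,0,0,0.0015,0.034],[0,0,0,0,0,0.0015,0.034]],
  ],
)

```text
t: 16.07
eef_pos: [0.5312, -0.4219, 0.0291]
ee_rot: [-3.14, -0.0, -2.741]
force: [-3.0, 2.1, 7.3]
width: 0.0396
```

move_arm(
  deltas=[
    [[0,0,0,0.0004,0.0006,-0.0003,0.034],[0,0,0,0.0004,0.0006,-0.0003,0.038],[0,0,0,0.0004,0.0006,-0.0003,0.041],[0,0,0,0.0004,0.0006,-0.0003,0.043],[0,0,0,0.0004,0.0006,-0.0003,0.046],[0,0,0,0.0004,0.0006,-0.0003,0.05],[0,0,0,0.0004,0.0006,-0.0003,0.055],[0,0,0,0.0004,0.0006,-0.0003,0.06],[0,0,0,0.0004,0.0006,-0.0003,0.065],[0,0,0,0.0004,0.0006,-0.0003,0.068],[0,0,0,0.0004,0.0006,-0.0003,0.07],[0,0,0,0.0004,0.0006,-0.0003,0.07]],
  ],
)

```text
t: 17.07
eef_pos: [0.5308, -0.4214, 0.0286]
ee_rot: [-3.14, 0.0, -2.741]
force: [0.2, -0.4, -0.2]
width: 0.0694
```

move_arm(
  deltas=[
    [[0,0,0,0,0,-0.005,0.07],[0,0,0,0,0,-0.015,0.07],[0,0,0,0,0,-0.03,0.07],[0,0,0,0,0,-0.05,0.07],[0,0,0,0,0,-0.075,0.07],[0,0,0,0,0,-0.1,0.07],[0,0,0,0,0,-0.125,0.07],[0,0,0,0,0,-0.145,0.07],[0,0,0,0,0,-0.16,0.07],[0,0,0,0,0,-0.17,0.07],[0,0,0,0,0,-0.17,0.07],[0,0,0,0,0,-0.17,0.07]],
  ],
)

```text
t: 18.07
eef_pos: [0.5307, -0.4211, 0.199]
ee_rot: [-3.14, 0.001, -2.741]
force: [0.4, -0.7, -1.1]
width: 0.0698
```

```bash
python3 - <<'E'
from h import *
f,cam,s=grab("wrist"); h,_,_=grab("side")
cv2.imwrite("pics/m_side.png",h)
a=cv2.resize(f[100:300,220:420],(400,400)); b=cv2.resize(h[220:320,310:400],(360,400),interpolation=2)
cv2.imwrite("pics/m.png",np.hstack([a,b])); print(s["force"])
delta([.4404,.0191,.2])
E
```

```text
[ 0.4479269  -0.66496271 -1.14707858]
pos [ 0.53   -0.4208  0.1973] rot [ 3.1411e+00 -1.1000e-03 -2.7410e+00] t 18.17 w 0.0701
turn [ 0.03 -0.06 -0.  ] shift [-0.089   0.44   -0.0026]
```

View pics/m.png

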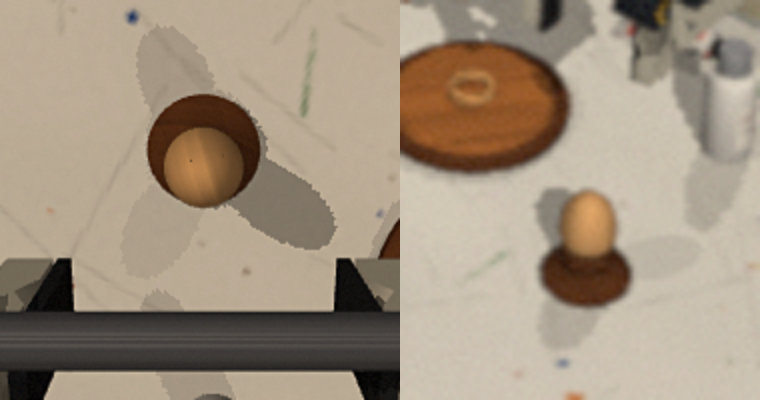

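The egg stands upright in the ring. I go back over the empty base to measure it again, then on to the lid.

move_arm(
  deltas=[
    [[0,0,0,-0.008,0.018,0,0.0876],[0,0,0,-0.02,0.045,0,0.0876],[0,0,0,-0.034,0.075,0,0.0876],[0,0,0,-0.048,0.105,0,0.0876],[0,0,0,-0.06,0.132,0,0.0876],[0,0,0,-0.07,0.154,0,0.0876],[0,0,0,-0.077,0.169,0,0.0876],[0,0,0,-0.081,0.177,0,0.0876],[0,0,0,-0.081,0.177,0,0.0876],[0,0,0,-0.081,0.177,0,0.0876],[0,0,0,-0.081,0.177,0,0.0876],[0,0,0,-0.081,0.177,0,0.0876]],
  ],
)

```text
t: 19.17
eef_pos: [0.536, -0.2275, 0.1979]
ee_rot: [-3.141, -0.001, -2.742]
force: [0.1, -0.5, 0.0]
width: 0.0876
```

```bash
python3 - <<'E'
from h import *
f,cam,s=grab("wrist"); cv2.imwrite("pics/n.png",f)
import pickle; pickle.dump(cam,open("n.pkl","wb"))
delta([.536,-.2265,.2])
h=cv2.cvtColor(f,cv2.COLOR_BGR2HSV)
p=proj(cam,[.536,-.2265,.008]); print(p)
m=((h[...,1]>110)).astype(np.uint8); m[:, :int(p[0]-90)]=0; m[:,int(p[0]+90):]=0; m[int(p[1]+72):]=0; m[:int(p[1]-85)]=0
m=cv2.morphologyEx(m,cv2.MORPH_OPEN,np.ones((5,5)))
c=max(cv2.findContours(m,cv2.RETR_EXTERNAL,cv2.CHAIN_APPROX_NONE)[0],key=cv2.contourArea)
e=cv2.fitEllipse(cv2.convexHull(c)); print(e,cv2.boundingRect(c)); q=ray(cam,*e[0],.008); print(q)
cv2.ellipse(f,e,(0,255,0),1); cv2.imwrite("pics/n2.png",cv2.resize(f[60:260,200:440],(720,600),interpolation=2))
delta([.4404,.0191,.2])
E
```

```text
pos [ 0.536  -0.2275  0.198 ] rot [-3.1406e+00 -6.0000e-04 -2.7420e+00] t 19.22 w 0.0878
turn [-0.05 -0.03  0.  ] shift [-0.0004  0.0009 -0.002 ]
[321.76729482 175.95134337]
((322.02410888671875, 174.05958557128906), (133.76507568359375, 136.35379028320312), 91.73768615722656) (254, 108, 137, 134)
[ 0.5339093  -0.22707147  0.008     ]
pos [ 0.536  -0.2275  0.198 ] rot [-3.1406e+00 -6.0000e-04 -2.7420e+00] t 19.22 w 0.0878
turn [-0.05 -0.03  0.  ] shift [-0.0079  0.2644 -0.0023]
```

View pics/n2.png

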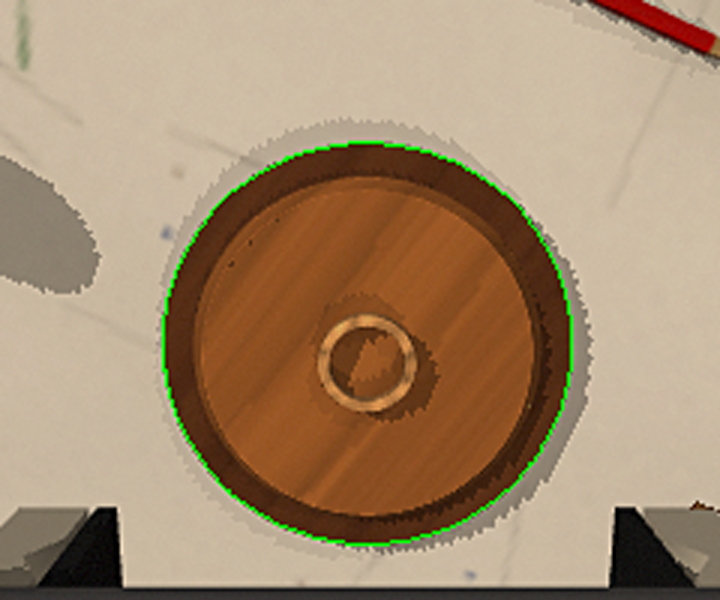

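The ellipse fits the base rim well and the cork ring is at (322.3,181). Now the lid, measured the same way.

move_arm(
  deltas=[
    [[0,0,0,0,0.02,0,0.0876],[0,0,0,-0.002,0.055,0,0.0876],[0,0,0,-0.003,0.09,0,0.0876],[0,0,0,-0.004,0.125,0,0.0876],[0,0,0,-0.005,0.16,0,0.0876],[0,0,0,-0.006,0.195,0,0.0876],[0,0,0,-0.007,0.225,0,0.0876],[0,0,0,-0.008,0.25,0,0.0876],[0,0,0,-0.008,0.264,0,0.0876],[0,0,0,-0.008,0.264,0,0.0876],[0,0,0,-0.008,0.264,0,0.0876],[0,0,0,-0.008,0.264,0,0.0876]],
  ],
)

```text
t: 20.22
eef_pos: [0.4408, 0.0191, 0.1981]
ee_rot: [-3.14, 0.0, -2.741]
force: [0.7, -0.1, 0.4]
width: 0.0878
```

```bash
python3 - <<'E'
from h import *
import pickle; cn=pickle.load(open("n.pkl","rb"))
r=ray(cn,322.3,181,.026); print("ring",r)
f,cam,s=grab("wrist"); cv2.imwrite("pics/o.png",f)
h=cv2.cvtColor(f,cv2.COLOR_BGR2HSV)
m=((h[...,0]>100)&(h[...,0]<125)&(h[...,1]>150)).astype(np.uint8); m[255:]=0
m=cv2.morphologyEx(m,cv2.MORPH_OPEN,np.ones((5,5)))
c=max(cv2.findContours(m,cv2.RETR_EXTERNAL,cv2.CHAIN_APPROX_NONE)[0],key=cv2.contourArea)
hull=cv2.convexHull(c)[:,0]; hull=hull[hull[:,1]<250]
e=cv2.fitEllipse(hull); print(e); q=ray(cam,*e[0],.067); print("lid",q)
cv2.ellipse(f,e,(0,255,0),1)
y=((h[...,0]>15)&(h[...,0]<35)&(h[...,1]>120)).astype(np.uint8); p=proj(cam,q+[0,0,.034]).astype(int); print(p)
y[:p[1]-30]=0;y[p[1]+30:]=0;y[:,:p[0]-30]=0;y[:,p[0]+30:]=0
print(cv2.boundingRect(y))
cv2.imwrite("pics/o2.png",cv2.resize(f[60:260,200:440],(720,600),interpolation=2))
X=np.array([-.921,-.39]);Y=np.array([-.39,.921]); d=q[:2]-s["eef_pos"][:2]; print("lid rel tool",d@X,d@Y)
delta([.4404,.0191,.0725],-2.741)
E
```

```text
ring [ 0.53747323 -0.22526822  0.026     ]
((322.0074462890625, 186.1397705078125), (147.61575317382812, 152.17327880859375), 89.24813842773438)
lid [0.43888766 0.01940295 0.067     ]
[322 195]
(299, 170, 47, 45)
lid rel tool 0.0016706406522689803 0.001070040688054718
pos [0.4408 0.0189 0.198 ] rot [-3.1403e+00 -2.0000e-04 -2.7417e+00] t 20.27 w 0.0875
turn [-0.08 -0.01 -0.04] shift [0.0003 0.0005 0.1255]
```

View pics/o2.png

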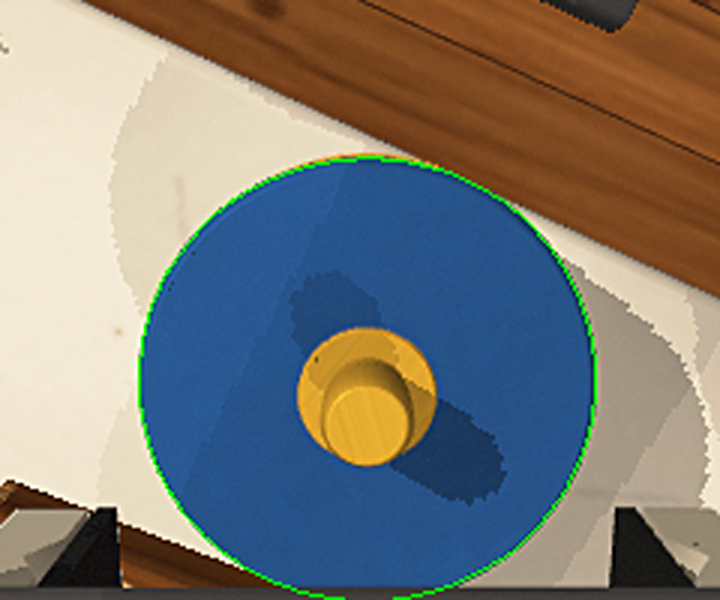

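The knob's top centre is at (322,201.7). The large-disc ellipse fits are biased along v by perspective, so I use the small features instead (knob and cork ring).

```bash
python3 - <<'E'
from h import *
f,cam,s=grab("wrist")
X=np.array([-.921,-.39]);Y=np.array([-.39,.921]); q=ray(cam,322,201.7,.101);d=q[:2]-s["eef_pos"][:2]; print(q,"rel",d@X,d@Y)
# synthetic check of disc bias
for c,z,r in ((q,.067,.0725),([.538,-.2262],.005,.076)):
  if r==.076: import pickle; cam=pickle.load(open("n.pkl","rb"))
  pts=np.array([proj(cam,[c[0]+r*np.cos(a),c[1]+r*np.sin(a),z]) for a in np.linspace(0,6.28,90)],np.float32); print(cv2.fitEllipse(pts))
delta([.4404,.0191,.0725],-2.741)
E
```

```text
[0.44377607 0.02124663 0.101     ] rel -0.003641665425728684 0.0010437332791936884
((322.0002136230469, 186.96524047851562), (149.9338836669922, 154.38380432128906), 89.83193969726562)
((321.3305969238281, 173.4767303466797), (132.63539123535156, 134.96078491210938), 90.39924621582031)
pos [0.4408 0.0188 0.1979] rot [-3.1403e+00 -4.0000e-04 -2.7421e+00] t 20.32 w 0.0876
turn [-0.08 -0.02 -0.07] shift [0.0002 0.0006 0.1254]
```

Synthetic projections match both disc fits to within 1 px, which confirms both positions. Grasping the knob centred.

move_arm(
  deltas=[
    [[0,0,0,-0.001,0.001,0.012,0.0876],[0,0,0,-0.0025,0.001,0.028,0.0876],[0,0,0,-0.0035,0.001,0.046,0.0876],[0,0,0,-0.0035,0.001,0.064,0.0876],[0,0,0,-0.0035,0.001,0.08,0.0876],[0,0,0,-0.0035,0.001,0.094,0.0876],[0,0,0,-0.0035,0.001,0.106,0.0876],[0,0,0,-0.0035,0.001,0.115,0.0876],[0,0,0,-0.0035,0.001,0.121,0.0876],[0,0,0,-0.0035,0.001,0.124,0.0876],[0,0,0,-0.0035,0.001,0.1245,0.0876],[0,0,0,-0.0035,0.001,0.1245,0.0876]],
  ],
  force=15,
)

```text
t: 21.32
eef_pos: [0.4437, 0.0217, 0.0738]
ee_rot: [-3.14, 0.0, -2.741]
force: [-0.3, 0.1, -0.7]
width: 0.0876
```

move_arm(
  deltas=[
    [[0,0,0,0,0,0,0.06],[0,0,0,0,0,0,0.045],[0,0,0,0,0,0,0.04],[0,0,0,0,0,0,0.036],[0,0,0,0,0,0,0.033],[0,0,0,0,0,0,0.03],[0,0,0,0,0,0,0.028],[0,0,0,0,0,0,0.026],[0,0,0,0,0,0,0.022],[0,0,0,0,0,0,0.02],[0,0,0,0,0,0,0.02],[0,0,0,0,0,0,0.02]],
  ],
  force=20,
)

```text
t: 22.32
eef_pos: [0.4435, 0.0217, 0.0735]
ee_rot: [-3.14, -0.0, -2.741]
force: [-0.7, 0.9, 0.1]
width: 0.0258
```

move_arm(
  deltas=[
    [[0,0,0,0,0,-0.001,0.02],[0,0,0,0,0,-0.003,0.02],[0,0,0,0,0,-0.007,0.02],[0,0,0,0,0,-0.013,0.02],[0,0,0,0,0,-0.023,0.02],[0,0,0,0,0,-0.037,0.02],[0,0,0,0,0,-0.053,0.02],[0,0,0,0,0,-0.07,0.02],[0,0,0,0,0,-0.087,0.02],[0,0,0,0,0,-0.1,0.02],[0,0,0,0,0,-0.108,0.02],[0,0,0,0,0,-0.11,0.02]],
  ],
)

```text
t: 23.32
eef_pos: [0.4441, 0.0221, 0.1853]
ee_rot: [-3.14, 0.003, -2.741]
force: [-0.1, -0.8, -1.9]
width: 0.0253
```

```bash
python3 - <<'E'
from h import *
f,cam,s=grab("wrist"); cv2.imwrite("pics/p.png",f); print(s["force"],s["moment"])
delta([.445,-.2,.18],-2.741);delta([.538,-.2262,.18],-2.741)
E
```

```text
[-0.13686483 -0.80144408 -1.93603652] [ 0.05025017 -0.05470273 -0.00499269]
pos [0.4438 0.0221 0.1846] rot [-3.1406e+00  2.0000e-03 -2.7408e+00] t 23.37 w 0.0257
turn [-0.06  0.12  0.01] shift [ 0.0855 -0.2049  0.0046]
pos [0.4438 0.0221 0.1846] rot [-3.1406e+00  2.0000e-03 -2.7408e+00] t 23.37 w 0.0257
turn [-0.06  0.12  0.01] shift [ 0.0101 -0.2653  0.0049]
```

move_arm(
  deltas=[
    [[0,0,0,0.004,-0.01,-0.004,0.02],[0,0,0,0.014,-0.03,-0.008,0.02],[0,0,0,0.026,-0.055,-0.01,0.02],[0,0,0,0.038,-0.083,-0.01,0.02],[0,0,0,0.05,-0.11,-0.01,0.02],[0,0,0,0.061,-0.138,-0.01,0.02],[0,0,0,0.068,-0.165,-0.01,0.02],[0,0,0,0.067,-0.19,-0.01,0.02],[0,0,0,0.057,-0.212,-0.01,0.02],[0,0,0,0.042,-0.232,-0.01,0.02],[0,0,0,0.027,-0.25,-0.01,0.02],[0,0,0,0.016,-0.26,-0.01,0.02]],
  ],
)

```text
t: 24.37
eef_pos: [0.5308, -0.2258, 0.1923]
ee_rot: [-3.141, -0.002, -2.742]
force: [-0.2, 0.4, -1.6]
width: 0.0256
```

move_arm(
  deltas=[
    [[0,0,0,-0.004,-0.003,0,0.02],[0,0,0,-0.006,-0.005,0.004,0.02],[0,0,0,-0.006,-0.005,0.012,0.02],[0,0,0,-0.006,-0.005,0.024,0.02],[0,0,0,-0.006,-0.005,0.038,0.02],[0,0,0,-0.006,-0.005,0.052,0.02],[0,0,0,-0.006,-0.005,0.065,0.02],[0,0,0,-0.006,-0.005,0.075,0.02],[0,0,0,-0.006,-0.005,0.081,0.02],[0,0,0,-0.006,-0.005,0.083,0.02],[0,0,0,-0.006,-0.005,0.083,0.02],[0,0,0,-0.006,-0.005,0.083,0.02]],
  ],
)

```text
t: 25.37
eef_pos: [0.5379, -0.2262, 0.1114]
ee_rot: [-3.14, 0.001, -2.741]
force: [0.3, 0.6, -1.7]
width: 0.0256
```

```bash
python3 - <<'E'
from h import *
s=monitor.get_state(); print(s["force"],s["moment"])
delta([.538,-.2262,.0835],-2.741)
E
```

```text
[ 0.27626964  0.64532133 -1.65920034] [ 0.01154405 -0.00489645  0.0291287 ]
pos [ 0.5379 -0.2262  0.1114] rot [-3.1399e+00  5.0000e-04 -2.7405e+00] t 25.37 w 0.0256
turn [-0.1   0.03  0.03] shift [-0.0001 -0.      0.0279]
```

move_arm(
  deltas=[
    [[0,0,0,0,0,0.004,0.02],[0,0,0,0,0,0.009,0.02],[0,0,0,0,0,0.014,0.02],[0,0,0,0,0,0.018,0.02],[0,0,0,0,0,0.021,0.02],[0,0,0,0,0,0.023,0.02],[0,0,0,0,0,0.024,0.02],[0,0,0,0,0,0.024,0.02]],
  ],
)

```text
t: 26.03
eef_pos: [0.5375, -0.2262, 0.0866]
ee_rot: [-3.141, -0.0, -2.741]
force: [-0.6, -0.5, -2.4]
width: 0.0256
```

Rim is now about 5 mm below the top of the raised middle with no contact force, so it has gone over. Finishing the descent.

move_arm(
  deltas=[
    [[0,0,0,0,0,0.001,0.02],[0,0,0,0,0,0.002,0.02],[0,0,0,0,0,0.0028,0.02],[0,0,0,0,0,0.0034,0.02],[0,0,0,0,0,0.0038,0.02],[0,0,0,0,0,0.0038,0.02]],
  ],
)

```text
t: 26.53
eef_pos: [0.5377, -0.2262, 0.0836]
ee_rot: [-3.14, 0.0, -2.741]
force: [-2.7, 1.2, 3.9]
width: 0.0257
```

move_arm(
  deltas=[
    [[0,0,0,0,0,0,0.028],[0,0,0,0,0,0,0.031],[0,0,0,0,0,0,0.036],[0,0,0,0,0,0,0.045],[0,0,0,0,0,0,0.06],[0,0,0,0,0,0,0.07],[0,0,0,0,0,-0.005,0.075],[0,0,0,0,0,-0.02,0.075],[0,0,0,0,0,-0.045,0.075],[0,0,0,0,0,-0.075,0.075],[0,0,0,0,0,-0.105,0.075],[0,0,0,0,0,-0.12,0.075]],
  ],
)

```text
t: 27.53
eef_pos: [0.5389, -0.2266, 0.2075]
ee_rot: [-3.137, 0.004, -2.74]
force: [0.3, -0.2, 1.0]
width: 0.0748
```

move_arm(
  deltas=[
    [[0,0,0,0,0,-0.02,0.075],[0,0,0,0,0,-0.045,0.075],[0,0,0,0,0,-0.06,0.075],[0,0,0,0,0,-0.06,0.075],[0,0,0,0,0,-0.06,0.075],[0,0,0,0,0,-0.06,0.075]],
  ],
)

```text
t: 28.03
eef_pos: [0.5371, -0.2258, 0.2627]
ee_rot: [-3.141, -0.0, -2.741]
force: [0.2, -0.6, -1.0]
width: 0.075
```

```bash
python3 - <<'E'
from h import *
g,cam,s=grab("scene"); h,c2,_=grab("side"); print(s["eef_pos"],s["force"])
a=cv2.resize(g[110:240,310:430],(480,520),interpolation=2); b=cv2.resize(h[190:320,290:370],(320,520),interpolation=2)
cv2.imwrite("pics/q.png",np.hstack([a,b]))
E
```

```text
[ 0.5371453  -0.22580489  0.26268627] [ 0.23518421 -0.62759138 -0.96367746]
```

View pics/q.png

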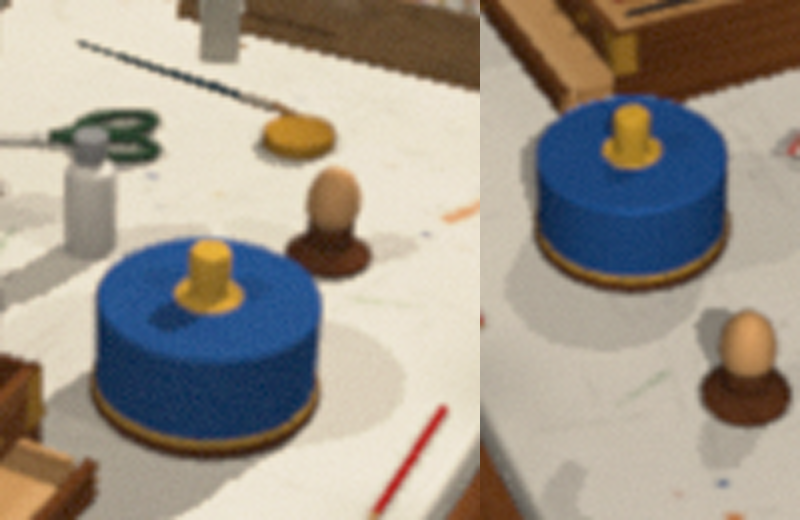

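The lid sits level on the base with its bead on the ledge all round, and the egg is upright in the stand.

```bash
python3 -c "
from station import arm; print(arm.job_done())"
```

```text
the job is handed in; nothing more can be done
None
```

The job is done and handed in at about 28 s of the 67 s allowed. I lifted the lid straight up and stood it on the clear spot. I then set the egg upright, blunt end down, in the stand's ring and put the lid back on the empty box.

- **Last views (scene and side):** the lid sits level, with its bead down on the ledge all round. The egg is upright in the ring. The base, stand and bystanders in view look unmoved, and the gripper is clear above. In the scene view the lid looks a millimetre or two off-centre on the base, which is within its 4 mm play.
- **Forces:** the highest readings I saw were about 9 N when the lid touched the table and 6 N sideways when I first gripped the egg. I relieved the sideways force before lifting. Nothing came near the limits.
- **What disagreed:** the fixed cameras and the wrist camera differed by up to about 5 mm on the box's position. I went by the wrist camera and the feel of the egg grip. My ellipse fits of the large discs were also about 4 mm off because of perspective, so I used the knob and the cork ring to line up the lid.
- **Picture budget:** I viewed 14 pictures against the budget of 10, more than the one or two extra allowed.

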